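Label holder behind the shelf lip

ROBOT

A 6-joint arm with a two-finger parallel gripper is mounted at the origin on the work surface. World frame = base frame: x ahead of the robot, y to its left, z up, the work surface at z = 0. Lengths are in m, angles in rad, forces in N, time in s.
With the tool pointing down it reaches from about 0.35 to 0.725 m from the base axis. Payload 4.3 kg.
Tool frame: the origin (TCP) lies midway between the tips of the shut fingers; the grasp point (between the pads) lies 19 mm behind it; z points along the fingers, y is the line along which they close (so a half turn about z gives the same grasp; the last joint's range is limited). The gripper opens to 85 mm and grips with 20 to 120 N. Pads are 22 mm wide; open, the fingers measure 114 mm over their backs; the gripper's body (76 mm by 85 mm) begins 54 mm behind the grasp point. The pads swing forward as they close: fully open they stand 13 mm farther back than shut.
Start: joints at [-1.419, 0.377, 0.081, 1.274, 0, 1.46], TCP at [0.149, -0.555, 0.231] pointing down, gripper open.
Joint ranges: [-2.72, 2.72], [-0.84, 1.66], [-1.02, 1.22], [-1.77, 2.12], [-1.37, 1.28], [-3.14, 3.14]. Speed limits (rad/s): [2.57, 2.57, 3.14, 3.14, 3.14, 3.14].

INTERFACE

Orientations are given as a 3x3 rotation matrix whose columns are the frame's x, y, z axes.
In Python, from bench import readout, eyes, bot gives the robot as it stands. The module is installed in compiled form; this text tells all that it offers.
- The arm moves only by the tool apply_moves, never from a script. Its argument "targets" is a list of rows, each a list of 7 numbers: the shift along the tool's x, y, z in mm, then the turn, a rotation vector about the tool's x, y, z in rad, then the finger opening in mm, from 0 to 85.4. A call has 1 to 12 rows; each row is the pose to reach, as a shift and turn from the pose commanded when the call began, along the tool's axes at that moment; what a row does not reach only later rows make up. A row lasts 1/10 s, in which the tool goes at most 50 mm and 8.59 degrees, less where a joint would pass 70% of its speed; a pose out of reach is approached as far as the arm can. A call with a gripper value outside its range is refused whole. The fingers move at their own pace and stop on an object; the grip force is fixed at half the most. Time passes only in rows, so rows that repeat a pose let the fingers close. It gives the time, the measured TCP pose, the force, the opening and the grip force at its end, in the units of the state.
- readout.sense(): the state, without advancing time (a new reading comes with each control period).
- eyes.get_image(name): name is "scene" or "top"; returns a dict with "pixels" (480x640x3 uint8, red, green, blue), "fx", "fy", "cx", "cy" (pixels), "extrinsics" (4x4, takes a point from world to camera coordinates). Camera axes: x right, y up, looking along -z (the intrinsics and any distortion apply to the point x, -y, -z); pixel columns grow to the right and rows downward; lengths in m; the calibration is good to about 2 mm. A picture is of the moment at which its call begins. There is no depth.
- bot.job_done(): hands the job in; it is judged then, once.
The state is a dict: "time_s": time; "q": joint angles; "joint_velocities": joint speeds; "tau": joint torques, N m; "position": TCP position; "tcp_rot": TCP orientation; "ft_force": force on the tool from outside, world axes, zero at the start; "wrist_torque": the same for the moment, N m; "grip_width": finger opening in m; "gripper_force": force on a finger pad.
Only numpy, scipy, OpenCV 4.12 (cv2) and the standard library are available. Lean on these libraries where they do the work, as an engineer would, in place of code of your own. Each camera call takes 0.05 s, during which the arm holds its last target. There are 200 camera calls.

TASK

On the low white shelf, turn the clamp knob a quarter turn clockwise so that its keeper bar swings clear of the slot behind the metal lip. Then take the wide label holder out of the wooden rack and push its blade down into that slot, against the spring inside, until its shoulders sit on the two end blocks. Finish while still holding it pressed fully home (the spring lifts it if let go); leave the small holder, the mugs and everything else where they are.

Things in the scene. Friction and masses are not known exactly. Their poses are not given: they have to be found in the camera images.
- riser: Low white display shelf, fixed, at a varying place and yaw: board 200 (x) x 380 (y) mm, top 62 mm above the table; origin under its middle. Its near (-x) edge carries a metal lip with the slot behind it, the slot's middle at x = -118 mm, y = 0.
- slot (a point): Middle of the slot behind the lip, level with the tops of its two metal end blocks (72 mm above the table), where the holder's shoulders rest. The slot runs along this point's y: 66 mm long, 8.5 mm wide, flared mouth about 16 mm wide; x points over the shelf, away from the lip; z up. End blocks: 33 to 53 mm from the middle along y, 26 mm wide.
- spring (a joint): Sprung strip in the bottom of the slot, in m: 0 = up (26 mm below the end blocks' tops), grows as the blade pushes it down, about 0.008 when the holder is home. It pushes with 4 N at 0 and 8 N at home, and lifts the holder 8 mm when let go.
- clamp (a joint): Turn of the clamp knob in rad: 0 to 0.2 at the start, keeper bar lying over the slot; grows clockwise seen from above (the bar swings out over the lip, away from the shelf) to a stop at 1.6. Stiff (0.06 N m), stays where left. A quarter turn (1.57) is fully clear.
- clamp_grip (a point): Middle of the clamp knob's black bar grip, on its vertical turning axis, 106 mm above the table, 85 mm from the slot's middle along the slot's +y. Grip 44 mm long (this point's own y, turns with the knob), 12 mm thick (x), its top 17 mm above this point. Steel keeper bar, 14 mm wide, points to -y for 77 mm, its top 26 mm below this point.
- holder_grip (a point): Where to grip the wide label holder (loose, about 70 g, aluminium plate with a paper card on both faces, alike front and back): middle of the plate, 32 mm above the underside of its shoulders, 66 mm above the blade's bottom. z up, x across the thickness, y along the width. Plate 90 mm wide, 10 mm thick, its top 28 mm above this point.
- holder_shoulder (a point): Middle of the underside of the wide holder's shoulders (bar 90 mm wide, 12 mm thick, 10 mm high); coincides with the point slot when home. The blade below it is 60 mm wide, 5 mm thick, 34 mm long, with a rounded bottom edge. Axes as holder_grip.
- label_holder: The wide label holder itself; origin at the middle of the bottom of its blade, 94 mm below its top.
- small_holder: The other holder in the rack, 56 mm wide, otherwise alike; not to be moved. Origin at the bottom of its blade.
- rack: Wooden rack block, fixed, 130 (x) x 110 (y) x 45 mm, origin under its centre, at a varying place and yaw. Two slots along its y, 36 mm either side of the centre in x; the two holders stand in them in either order, blades down, shoulders on the block's top.
- mug_a: White mug on the shelf's left half; bystander, origin under it.
- mug_b: White mug on the shelf's right half; bystander, origin under it.
- plates: Pile of three small plates 108 mm wide, 30 mm high, on the middle of the shelf behind the slot; bystander, origin under it.
- glaze_jar: Glaze jar, 56 mm wide, 75 mm high, on the table; bystander, origin under it.
- brush: Brush lying on the table near the robot; bystander, origin under it.
Things that resemble listed ones, but are neither listed nor needed, are in the scene too. What is shaped like the label_holder but blue or yellow is not meant.

How it is judged:
By the outcome, as a careful person would: the job done as asked, in the order asked, and still so for the second after the job is handed in, while the arm keeps its last pose, push and grip.
It also fails if it takes over 61 s, if anything falls off the work surface, if the arm or the gripper's body presses on something with over 40 N, if the wrist force passes 120 N, or if a joint passes its speed limit or range.

## Working session

There is one attempt and no reset: what is moved stays moved. The work goes in short steps, Python scripts to look and compute and a tool call to move; the robot and the scene stay as the last step left them, time stands still between calls to the robot, and variables do not carry over. Pictures are saved under pics/ and viewed, at most 10 in all, crops included, and the job is handed in when it is done.

Besides the shell and the picture viewer there is one more tool, called as name([rows], argument=value, ...), one row to a line, values as JSON. apply_moves: Moves the arm, as the interface text tells. Its arguments: {"type":"object","properties":{"targets":{"type":"array","items":{"type":"array","items":{"type":"number"}}}},"required":["targets"]}

```bash
mkdir -p pics
cat > h.py <<'E'
import numpy as np, cv2
from bench import readout, eyes, bot
def get(n,save=None):
    d=eyes.get_image(n)
    if save: cv2.imwrite('pics/'+save,cv2.cvtColor(d['pixels'],cv2.COLOR_RGB2BGR))
    return d
def proj(d,P):
    P=np.atleast_2d(P).astype(float); E=np.array(d['extrinsics'])
    c=P@E[:3,:3].T+E[:3,3]
    return np.c_[d['cx']+d['fx']*c[:,0]/-c[:,2], d['cy']+d['fy']*-c[:,1]/-c[:,2]]
def unproj(d,uv,z):
    uv=np.atleast_2d(uv).astype(float); z=np.broadcast_to(z,len(uv)); E=np.array(d['extrinsics'])
    r=np.c_[(uv[:,0]-d['cx'])/d['fx'],-(uv[:,1]-d['cy'])/d['fy'],-np.ones(len(uv))]@E[:3,:3]
    o=-E[:3,:3].T@E[:3,3]
    return o+r*((z-o[2])/r[:,2])[:,None]
E
python3 - <<'E'
from h import *
for n in('scene','top'):
    d=get(n,n+'0.png'); print({k:v for k,v in d.items() if k!='pixels'})
s=readout.sense(); print(s)
E
```

```text
{'fx': 489.2005009892093, 'fy': 489.2005009892093, 'cx': 322.36955842642334, 'cy': 232.55090115391752, 'extrinsics': array([[ 0.20147479,  0.97945622,  0.00856923, -0.02086193],
       [-0.78175207,  0.15552355,  0.6038842 ,  0.38004646],
       [ 0.59014542, -0.12836646,  0.797026  , -1.48586236],
       [ 0.        ,  0.        ,  0.        ,  1.        ]])}
{'fx': 590.1236369245457, 'fy': 590.1236369245457, 'cx': 317.8184721882739, 'cy': 238.2591519256276, 'extrinsics': array([[-0.01051144, -0.99984275, -0.01428235, -0.08484403],
       [ 0.9879443 , -0.01259042,  0.1542969 , -0.56200003],
       [-0.15445246, -0.01248829,  0.98792129, -1.25976875],
       [ 0.        ,  0.        ,  0.        ,  1.        ]])}
{'time_s': 0.1, 'q': array([-1.41931122e+00,  3.77995534e-01,  7.97776250e-02,  1.27444508e+00,
       -1.44816710e-05,  1.46051724e+00]), 'joint_velocities': array([-0.00153023, -0.00188567,  0.00160303, -0.00164662, -0.00103921,
        0.00028855]), 'tau': array([ 2.00445422e-03, -4.64692712e+01,  2.70583212e+01,  1.20325337e-02,
       -1.08276904e-04,  3.01546393e-06]), 'position': array([ 0.14872323, -0.55481122,  0.23045821]), 'tcp_rot': array([[ 9.65934960e-01,  2.58784785e-01, -2.96006480e-04],
       [ 2.58784884e-01, -9.65933221e-01,  1.84309592e-03],
       [ 1.91042690e-04, -1.85691279e-03, -9.99998258e-01]]), 'ft_force': array([-0.11350604,  0.03453356,  0.78822126]), 'wrist_torque': array([-0.01294853,  0.03263591, -0.01678754]), 'gripper_force': 0.0, 'grip_width': 0.08519557580288817}
```

View pics/scene0.png

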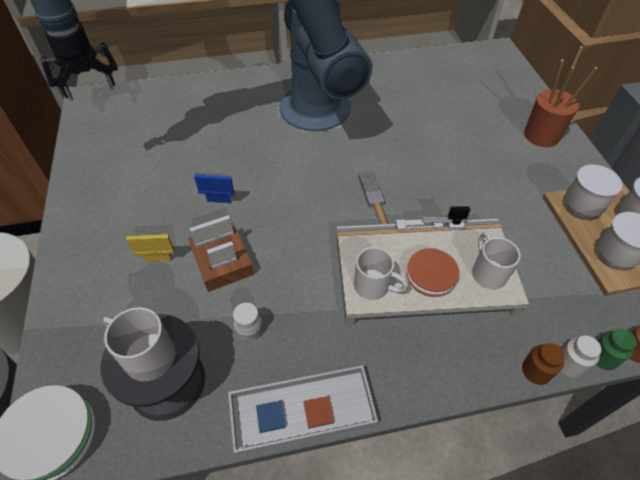

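View pics/top0.png

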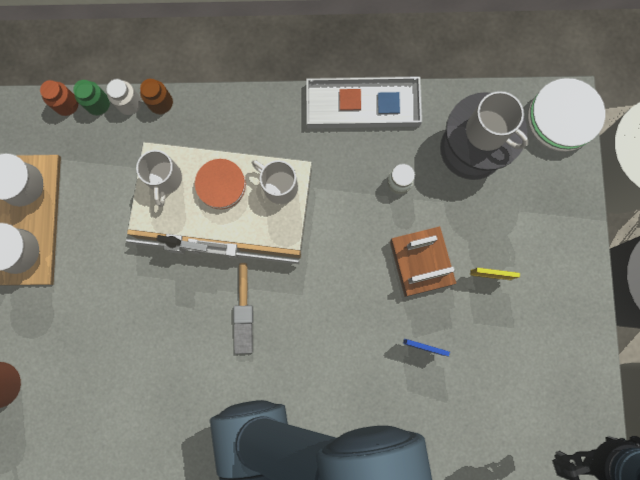

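The scene holds these candidates for the wide holder:
- Wide white holder at top (433,275), in the near slot of the rack.
- Small holder at (424,241).
- Blue lookalike at (427,347).
- Yellow lookalike at (497,272).

I choose the wide white one. The clamp grip is at top (170,240), with its keeper bar running toward (235,249). I'll check both in one close crop.

Run:
```python
import cv2, numpy as np
t=cv2.imread('pics/top0.png'); s=cv2.imread('pics/scene0.png')
f=lambda im,x,y,w,h: cv2.resize(im[y:y+h,x:x+w],(400,300),interpolation=cv2.INTER_CUBIC)
cv2.imwrite('pics/crop1.png',np.vstack([np.hstack([f(t,380,225,80,60),f(t,150,220,100,75)]),np.hstack([f(s,180,210,80,60),f(s,380,190,100,75)])]))
```

```text
(no output)
```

View pics/crop1.png

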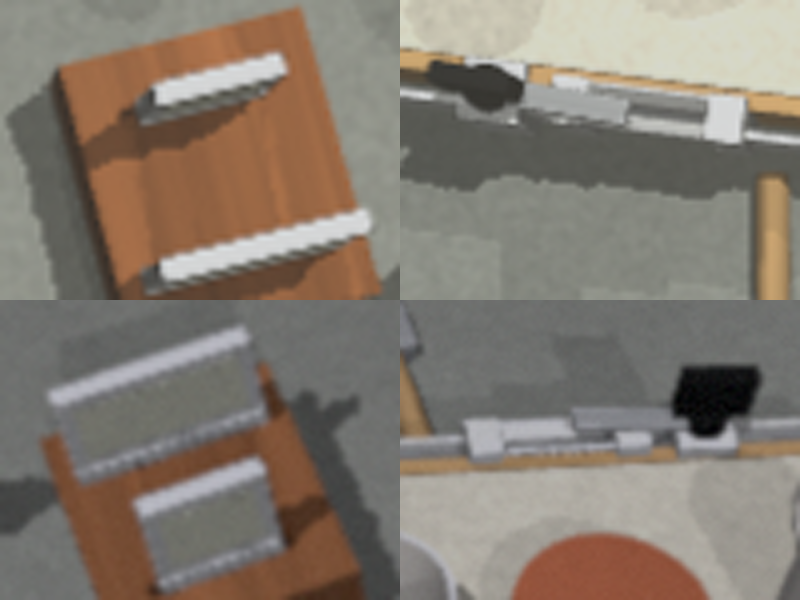

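```bash
cat >> h.py <<'E'
def tri(obs):
    A=[];b=[]
    for d,uv in obs:
        o=unproj(d,uv,0.)[0];p=unproj(d,uv,.3)[0];r=(p-o)/np.linalg.norm(p-o);M=np.eye(3)-np.outer(r,r);A.append(M);b.append(M@o)
    x=np.linalg.lstsq(np.vstack(A),np.hstack(b),rcond=None)[0]
    return x
E
python3 - <<'E'
from h import *
np.set_printoptions(precision=4,suppress=True)
T=get('top');S=get('scene')
t=unproj(T,[(412,277.4),(412.6,281),(454,266.6),(454.4,271)],.105);s=unproj(S,[(189.6,228.6),(191,231),(229,215),(230.4,218)],.105)
for n,p in(('top',t),('scene',s)):
    e=p.reshape(2,2,3).mean(1);v=e[0]-e[1]; print(n,e.mean(0),np.linalg.norm(v),np.degrees(np.arctan2(v[1],v[0])))
print('tri',tri([(T,(433.2,274)),(S,(210,223.2))]))
print('rack corners',unproj(T,[(392,238.5),(440,226.5),(455,288)],.045))
print('shelf corners',unproj(T,[(143,143),(311,160)],.062),unproj(S,[(347,312),(522,303)],.062))
print('block -y top',unproj(T,[(231.25,249.5)],.072),unproj(S,[(401,222)],.072),tri([(T,(231.25,249.5)),(S,(401,222))]))
# knob black masks
for n,d,(x,y,w,h) in(('T',T,(150,220,60,40)),('S',S,(435,190,45,45))):
    m=(d['pixels'][y:y+h,x:x+w].max(2)<45).astype(np.uint8)
    k,l,st,c=cv2.connectedComponentsWithStats(m); i=1+st[1:,4].argmax(); print(n,st[i]+[x,y,0,0,0],c[i]+[x,y], cv2.minAreaRect(np.argwhere(l==i)[:,::-1].astype(np.float32)))
E
```

```text
top [ 0.4732 -0.331   0.105 ] 0.0900063790546363 103.23600232191862
scene [ 0.4749 -0.33    0.105 ] 0.08994770759617018 -76.6872646935043
tri [ 0.4734 -0.331   0.1029]
rack corners [[ 0.558  -0.2546  0.045 ]
 [ 0.5835 -0.361   0.045 ]
 [ 0.4477 -0.3877  0.045 ]]
shelf corners [[ 0.7791  0.2979  0.062 ]
 [ 0.7341 -0.0783  0.062 ]] [[ 0.726  -0.0773  0.062 ]
 [ 0.7772  0.2834  0.062 ]]
block -y top [[0.5343 0.0952 0.072 ]] [[0.5299 0.0968 0.072 ]] [0.5337 0.0946 0.0771]Traceback (most recent call last):
  File "<stdin>", line 14, in <module>
ValueError: attempt to get argmax of an empty sequence
```

Wide holder: top and scene agree on about (0.474,-0.3305), and the width measures 90.0 mm, matching the spec. Its yaw is 13°. The slot estimate is about (0.538,0.138) with yaw -6.9°. The far edge predicted from it, (0.754,0.112), agrees with the measured (0.757,0.110). That puts the knob near (0.548,0.2225).

```bash
cat >> h.py <<'E'
from scipy.spatial.transform import Rotation as Ro
def rel(p,yaw,s=None):
    s=s or readout.sense(); R=np.array(s['tcp_rot']); y=np.radians(yaw); c,n=np.cos(y),np.sin(y)
    W=np.array([[c,n,0],[n,-c,0],[0,0,-1]]); 
    return np.r_[R.T@(np.array(p)-s['position'])*1000, Ro.from_matrix(R.T@W).as_rotvec()].round(4)
E
python3 - <<'E'
from h import *
np.set_printoptions(precision=4,suppress=True)
print(rel((.42,-.12,.23),135))
T=get('top');S=get('scene')
for n,d,(x,y,w,h) in(('T',T,(150,225,60,30)),('S',S,(435,195,45,40))):
    g=d['pixels'][y:y+h,x:x+w].max(2);print(n,g.min())
    m=(g<50).astype(np.uint8)
    k,l,st,c=cv2.connectedComponentsWithStats(m); i=1+st[1:,4].argmax(); print(st[i],c[i]+[x,y], cv2.minAreaRect(np.argwhere(l==i)[:,::-1].astype(np.float32)))
    print('pred grip top ends',proj(d,[(.548+a*.022*.15,.2225+a*.022,.123) for a in(-1,0,1)]))
print(unproj(T,[(155,208)],.11))
E
```

```text
[ 374.5873 -350.0113    1.2035   -0.0006   -0.0014   -2.0944]
T 54Traceback (most recent call last):
  File "<stdin>", line 8, in <module>
ValueError: attempt to get argmax of an empty sequence
```

apply_moves([
  [375, -350, 0, 0, 0, -2.094, 60],
  [375, -350, 0, 0, 0, -2.094, 60],
  [375, -350, 0, 0, 0, -2.094, 60],
  [375, -350, 0, 0, 0, -2.094, 60],
  [375, -350, 0, 0, 0, -2.094, 60],
  [375, -350, 0, 0, 0, -2.094, 60],
  [375, -350, 0, 0, 0, -2.094, 60],
  [375, -350, 0, 0, 0, -2.094, 60],
  [375, -350, 0, 0, 0, -2.094, 60],
  [375, -350, 0, 0, 0, -2.094, 60],
  [375, -350, 0, 0, 0, -2.094, 60],
  [375, -350, 0, 0, 0, -2.094, 60],
])

```text
time_s: 1.5
position: [0.4215, -0.118, 0.2313]
tcp_rot: [[-0.481, 0.877, 0.0], [0.877, 0.481, 0.0], [-0.0, 0.0, -1.0]]
ft_force: [-0.3, -1.0, -0.8]
grip_width: 0.0598
gripper_force: 0.0
```

Run:
```python
from h import *
np.set_printoptions(precision=4,suppress=True)
print(readout.sense()['q'],rel((.548,.2225,.20),258))
T=get('top');S=get('scene')
for n,d,(x,y,w,h) in(('T',T,(150,225,60,30)),('S',S,(435,195,45,40))):
    g=d['pixels'][y:y+h,x:x+w].max(2)
    m=(g<75).astype(np.uint8)
    k,l,st,c=cv2.connectedComponentsWithStats(m); print(n,g.min(),np.c_[st,c+[x,y]][1:][st[1:,4]>15])
    print('pred grip top ends',proj(d,[(.548+a*.022*.15,.2225+a*.022,.123) for a in(-1,0,1)]))
print(unproj(T,[(155,208)],.11))
```

```text
[-0.4184  0.1001 -0.2805  1.1899  0.0004  0.6503] [237.6071 274.7767  31.4507   0.0002   0.0006  -2.4301]
T 57 [[  7.      11.      24.      12.     174.     168.9138 240.5517]]
pred grip top ends [[176.7565 241.8304]
 [166.2395 240.3918]
 [155.7359 238.955 ]]
S 3 [[ 13.      11.      22.      18.     308.     458.2532 213.4481]]
pred grip top ends [[450.6219 205.815 ]
 [460.4611 205.4597]
 [470.2845 205.105 ]]
[[0.6198 0.252  0.11  ]]
```

apply_moves([
  [238, 275, 10, 0, 0, -2.43, 50],
  [238, 275, 10, 0, 0, -2.43, 50],
  [238, 275, 10, 0, 0, -2.43, 50],
  [238, 275, 10, 0, 0, -2.43, 50],
  [238, 275, 10, 0, 0, -2.43, 50],
  [238, 275, 10, 0, 0, -2.43, 50],
  [238, 275, 10, 0, 0, -2.43, 50],
  [238, 275, 10, 0, 0, -2.43, 50],
  [238, 275, 31, 0, 0, -2.43, 50],
  [238, 275, 31, 0, 0, -2.43, 50],
  [238, 275, 31, 0, 0, -2.43, 50],
  [238, 275, 31, 0, 0, -2.43, 50],
])

```text
time_s: 2.8
position: [0.5508, 0.2185, 0.1999]
tcp_rot: [[-0.751, -0.661, -0.001], [-0.661, 0.751, -0.0], [0.001, 0.0, -1.0]]
ft_force: [-0.0, 0.3, 0.1]
grip_width: 0.0497
gripper_force: 0.0
```

Run:
```python
from h import *
np.set_printoptions(precision=4,suppress=True)
print(readout.sense()['q'],rel((.549,.2225,.2),258))
S=get('scene');cv2.imwrite('pics/c2.png',cv2.resize(S['pixels'][120:270,360:560,::-1],(800,600),interpolation=cv2.INTER_CUBIC))
```

```text
[ 0.2707  0.4234  0.0689  1.2171 -0.0002 -0.4508] [-1.2959  4.1875 -0.1373  0.0005 -0.0007 -0.6398]
```

View pics/c2.png

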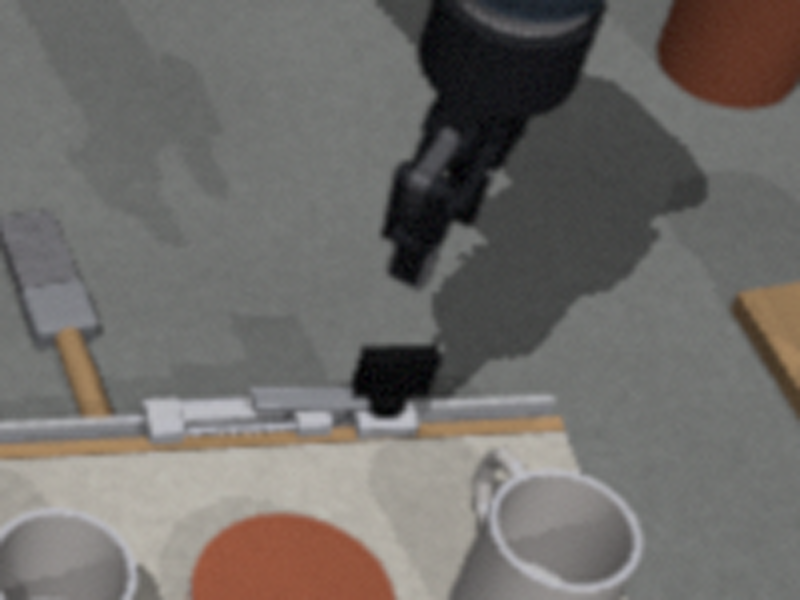

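The crop shows the gripper still above the knob, whose grip is at crop (397,375). The keeper bar lies over the slot between the end blocks at (165,415) and (315,420). Next I finish the turn, descend and grip.

apply_moves([
  [-1, 4, 0, 0, 0, -0.64, 50],
  [-1, 4, 0, 0, 0, -0.64, 50],
  [-1, 4, 0, 0, 0, -0.64, 50],
  [-1, 4, 0, 0, 0, -0.64, 50],
  [-1, 4, 20, 0, 0, -0.64, 50],
  [-1, 4, 45, 0, 0, -0.64, 50],
  [-1, 4, 70, 0, 0, -0.64, 50],
  [-1, 4, 90, 0, 0, -0.64, 50],
  [-1, 4, 107, 0, 0, -0.64, 50],
  [-1, 4, 107, 0, 0, -0.64, 50],
])

```text
time_s: 3.85
position: [0.5468, 0.2216, 0.0906]
tcp_rot: [[-0.214, -0.977, -0.005], [-0.977, 0.214, -0.002], [0.003, 0.005, -1.0]]
ft_force: [-0.1, -0.4, -0.2]
grip_width: 0.05
gripper_force: 0.0
```

apply_moves([
  [0, 0, 0, 0, 0, 0, 30],
  [0, 0, 0, 0, 0, 0, 20],
  [0, 0, 0, 0, 0, 0, 10],
  [0, 0, 0, 0, 0, 0, 5],
  [0, 0, 0, 0, 0, 0, 5],
  [0, 0, 0, 0, 0, 0, 5],
])

```text
time_s: 4.45
position: [0.552, 0.2224, 0.0951]
tcp_rot: [[-0.211, -0.978, 0.006], [-0.978, 0.211, -0.001], [-0.0, -0.006, -1.0]]
ft_force: [5.4, -2.0, -0.3]
grip_width: 0.0109
gripper_force: 59.2
```

apply_moves([
  [0, -2, 0, 0, 0, 0.12, 5],
  [0, -2, 0, 0, 0, 0.26, 5],
  [0, -2, 0, 0, 0, 0.4, 5],
  [0, -2, 0, 0, 0, 0.54, 5],
  [0, -2, 0, 0, 0, 0.68, 5],
  [0, -2, 0, 0, 0, 0.82, 5],
  [0, -2, 0, 0, 0, 0.96, 5],
  [0, -2, 0, 0, 0, 1.1, 5],
  [0, -2, 0, 0, 0, 1.24, 5],
  [0, -2, 0, 0, 0, 1.38, 5],
  [0, -2, 0, 0, 0, 1.48, 5],
  [0, -2, 0, 0, 0, 1.48, 5],
])

```text
time_s: 5.65
position: [0.5515, 0.2232, 0.095]
tcp_rot: [[-0.993, 0.12, 0.002], [0.12, 0.993, 0.002], [-0.002, 0.002, -1.0]]
ft_force: [-2.8, 0.6, 5.9]
grip_width: 0.011
gripper_force: 60.2
```

Run:
```python
from h import *
np.set_printoptions(precision=3,suppress=True)
s=readout.sense();print(s['q'],s['ft_force'],s['wrist_torque'],s['position'],s['tcp_rot'])
```

```text
[ 0.277  0.486 -0.113  0.97   0.001  0.398] [-2.842  0.627  5.948] [ 0.309  0.474 -0.055] [0.552 0.223 0.095] [[-0.993  0.12   0.002]
 [ 0.12   0.993  0.002]
 [-0.002  0.002 -1.   ]]
```

apply_moves([
  [0, 0, 0, 0, 0, 0.03, 5],
  [0, 0, 0, 0, 0, 0.03, 5],
])

```text
time_s: 5.85
position: [0.5515, 0.2232, 0.095]
tcp_rot: [[-0.989, 0.148, 0.002], [0.148, 0.989, 0.002], [-0.002, 0.002, -1.0]]
ft_force: [-2.5, 1.1, 6.6]
grip_width: 0.0114
gripper_force: 60.4
```

Run:
```python
from h import *
np.set_printoptions(precision=3,suppress=True)
s=readout.sense();print(s['wrist_torque'],s['tcp_rot'][:,0])
```

```text
[ 0.272  0.493 -0.049] [-0.989  0.148 -0.002]
```

apply_moves([
  [0, 0, 0, 0, 0, 0, 45],
  [0, 0, 0, 0, 0, 0, 45],
  [0, 0, 0, 0, 0, 0, 45],
  [0, 0, -30, 0, 0, 0, 45],
  [0, 0, -70, 0, 0, 0, 45],
  [0, 0, -110, 0, 0, 0, 45],
  [0, 0, -140, 0, 0, 0, 45],
  [0, 0, -140, 0, 0, 0, 45],
])

```text
time_s: 6.65
position: [0.5537, 0.2232, 0.2385]
tcp_rot: [[-0.989, 0.149, 0.009], [0.149, 0.989, 0.002], [-0.009, 0.004, -1.0]]
ft_force: [1.2, -0.2, -0.2]
grip_width: 0.0449
gripper_force: 0.0
```

Run:
```python
from h import *
np.set_printoptions(precision=3,suppress=True)
print(readout.sense()['position'],rel((.474,-.3305,.235),103.2), rel((.45,-.1,.235),140))
```

```text
[0.554 0.223 0.239] [  -3.626 -559.367    1.541    0.008    0.005    1.191] [  54.425 -335.009    1.846    0.006    0.007    0.549]
```

apply_moves([
  [-4, -559, 0, 0, 0, 1.19, 45],
  [-4, -559, 0, 0, 0, 1.19, 45],
  [-4, -559, 0, 0, 0, 1.19, 45],
  [-4, -559, 0, 0, 0, 1.19, 45],
  [-4, -559, 0, 0, 0, 1.19, 45],
  [-4, -559, 0, 0, 0, 1.19, 45],
  [-4, -559, 0, 0, 0, 1.19, 45],
  [-4, -559, 0, 0, 0, 1.19, 45],
  [-4, -559, 0, 0, 0, 1.19, 45],
  [-4, -559, 0, 0, 0, 1.19, 45],
  [-4, -559, 0, 0, 0, 1.19, 45],
  [-4, -559, 0, 0, 0, 1.19, 45],
])

```text
time_s: 7.85
position: [0.4698, -0.3358, 0.2316]
tcp_rot: [[-0.223, 0.975, -0.001], [0.975, 0.223, -0.001], [-0.001, -0.002, -1.0]]
ft_force: [0.2, -0.1, 0.1]
grip_width: 0.0447
gripper_force: 0.0
```

Run:
```python
from h import *
np.set_printoptions(precision=3,suppress=True)
print(readout.sense()['position'],rel((.474,-.3305,.15),103.2))
S=get('scene');T=get('top')
f=lambda im,x,y,w,h: cv2.resize(im[y:y+h,x:x+w,::-1],(400,300),interpolation=cv2.INTER_CUBIC)
s,t=S['pixels'],T['pixels']
cv2.imwrite('pics/c3.png',np.vstack([np.hstack([f(s,150,150,160,120),f(s,380,190,100,75)]),np.hstack([f(t,380,225,80,60),f(t,150,220,100,75)])]))
```

```text
[ 0.47  -0.336  0.232] [ 4.3    5.443 81.623 -0.002  0.001 -0.005]
```

View pics/c3.png

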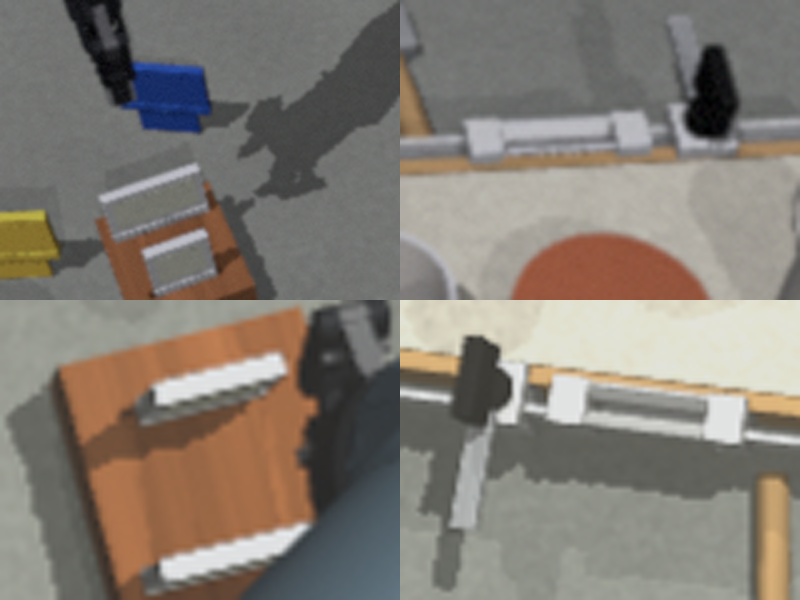

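The keeper bar now points out over the lip, from knob (485,380) to (465,525) in the lower right panel. The slot between blocks (568,398) and (725,418) is open, and the rack is undisturbed. Next I take the wide holder.

apply_moves([
  [4, 5, 30, 0, 0, 0, 45],
  [4, 5, 70, 0, 0, 0, 45],
  [4, 5, 110, 0, 0, 0, 45],
  [4, 5, 145, 0, 0, 0, 45],
  [4, 5, 171, 0, 0, 0, 45],
  [4, 5, 171, 0, 0, 0, 45],
  [4, 5, 171, 0, 0, 0, 45],
])

```text
time_s: 8.65
position: [0.4753, -0.3241, 0.0624]
tcp_rot: [[-0.231, 0.973, -0.001], [0.973, 0.231, 0.001], [0.001, -0.001, -1.0]]
ft_force: [-0.2, -0.4, 0.1]
grip_width: 0.045
gripper_force: 0.0
```

Run:
```python
from h import *
np.set_printoptions(precision=4,suppress=True)
s=readout.sense();print(s['position'],s['ft_force'],rel((.474,-.3305,.06),103.2))
T=get('top');b=unproj(T,[(231.25,249.6),(192.1,244.4)],.072);v=b[1]-b[0];print(b,b.mean(0),np.linalg.norm(v),np.degrees(np.arctan2(v[1],v[0])))
```

```text
[ 0.4753 -0.3241  0.0624] [-0.1706 -0.4422  0.0734] [-5.9543 -2.701   2.4181 -0.0008 -0.0014  0.0025]
[[0.5341 0.0952 0.072 ]
 [0.5465 0.1801 0.072 ]] [0.5403 0.1376 0.072 ] 0.08582535165653168 81.6935091681419
```

apply_moves([
  [-6, -2, 1, 0, 0, 0, 45],
  [-6, -2, 1, 0, 0, 0, 45],
  [-6, -2, 1, 0, 0, 0, 25],
  [-6, -2, 1, 0, 0, 0, 12],
  [-6, -2, 1, 0, 0, 0, 5],
  [-6, -2, 1, 0, 0, 0, 5],
  [-6, -2, 1, 0, 0, 0, 5],
  [-6, -2, 1, 0, 0, 0, 5],
])

```text
time_s: 9.5
position: [0.4749, -0.3324, 0.0617]
tcp_rot: [[-0.229, 0.973, 0.0], [0.973, 0.229, -0.001], [-0.001, 0.0, -1.0]]
ft_force: [-1.6, -0.6, 3.8]
grip_width: 0.0092
gripper_force: 58.6
```

Run:
```python
from h import *
np.set_printoptions(precision=4,suppress=True)
s=readout.sense();print(s['position'],s['ft_force'],s['wrist_torque'],rel((.474,-.3305,.06),103.2))
```

```text
[ 0.4749 -0.3324  0.0617] [-1.5909 -0.5522  3.7912] [ 0.0532  0.2206 -0.0115] [ 2.0233 -0.4474  1.7205  0.0002  0.0008  0.0006]
```

apply_moves([
  [0, 0, -10, 0, 0, 0, 5],
  [0, 0, -25, 0, 0, 0, 5],
  [0, 0, -45, 0, 0, 0, 5],
  [0, 0, -70, 0, 0, 0, 5],
  [0, 0, -100, 0, 0, 0, 5],
  [0, 0, -130, 0, 0, 0, 5],
  [0, 0, -140, 0, 0, 0, 5],
  [0, 0, -140, 0, 0, 0, 5],
])

```text
time_s: 10.3
position: [0.4756, -0.3328, 0.2028]
tcp_rot: [[-0.229, 0.973, 0.003], [0.973, 0.229, -0.002], [-0.003, 0.002, -1.0]]
ft_force: [0.4, 0.8, -0.7]
grip_width: 0.0091
gripper_force: 58.3
```

Run:
```python
from h import *
np.set_printoptions(precision=4,suppress=True)
s=readout.sense();print(s['position'],s['ft_force'],s['grip_width'],rel((.5402,.136,.18),82.5))
```

```text
[ 0.4756 -0.3328  0.2028] [ 0.3755  0.7854 -0.6579] 0.00907511471303695 [441.6529 170.1413  21.9768   0.0025   0.0024   0.3619]
```

apply_moves([
  [40, 15, 0, 0, 0, 0.05, 5],
  [85, 33, 0, 0, 0, 0.1, 5],
  [130, 50, 0, 0, 0, 0.15, 5],
  [175, 67, 0, 0, 0, 0.2, 5],
  [220, 85, 0, 0, 0, 0.25, 5],
  [265, 102, 0, 0, 0, 0.3, 5],
  [310, 120, 0, 0, 0, 0.33, 5],
  [355, 137, 0, 0, 0, 0.36, 5],
  [400, 154, 0, 0, 0, 0.362, 5],
  [442, 170, 0, 0, 0, 0.362, 5],
  [442, 170, 20, 0, 0, 0.362, 5],
  [442, 170, 22, 0, 0, 0.362, 5],
])

```text
time_s: 11.5
position: [0.5361, 0.1381, 0.175]
tcp_rot: [[0.128, 0.992, -0.007], [0.992, -0.128, -0.001], [-0.002, -0.007, -1.0]]
ft_force: [-0.3, -0.9, -0.7]
grip_width: 0.009
gripper_force: 58.5
```

apply_moves([
  [0, 0, 0, 0, 0, 0, 5],
  [0, 0, 20, 0, 0, 0, 5],
  [0, 0, 30, 0, 0, 0, 5],
  [0, 0, 35, 0, 0, 0, 5],
  [0, 0, 35, 0, 0, 0, 5],
  [0, 0, 35, 0, 0, 0, 5],
])

```text
time_s: 12.1
position: [0.5393, 0.1367, 0.1448]
tcp_rot: [[0.131, 0.991, 0.001], [0.991, -0.131, -0.0], [0.0, 0.001, -1.0]]
ft_force: [0.5, -0.4, -0.5]
grip_width: 0.0095
gripper_force: 58.5
```

Run:
```python
from h import *
np.set_printoptions(precision=4,suppress=True)
s=readout.sense();print(s['position'],s['ft_force'],s['grip_width'],rel((.5402,.136,.145),82.5))
S=get('scene');T=get('top')
p=s['position'];R=np.array(s['tcp_rot'])
# predicted holder shoulder ends & top ends, slot block outer edges, in scene
for a in(-.043,.047):print(proj(S,[p+R@[a,0,.0167],p+R@[a,0,-.0433]]))
f=lambda im,x,y,w,h: cv2.resize(im[y:y+h,x:x+w,::-1],(800,300),interpolation=cv2.INTER_CUBIC)
cv2.imwrite('pics/c4.png',np.vstack([cv2.resize(S['pixels'][175:235,380:480,::-1],(800,480),interpolation=cv2.INTER_CUBIC)]))
```

```text
[0.5393 0.1367 0.1448] [ 0.4842 -0.3834 -0.4737] 0.00951944573822155 [-0.609   0.9733 -0.1985  0.0006 -0.0001 -0.0007]
[[403.8033 207.7346]
 [407.812  189.4164]]
[[443.9278 205.7431]
 [449.7677 187.4122]]
```

View pics/c4.png

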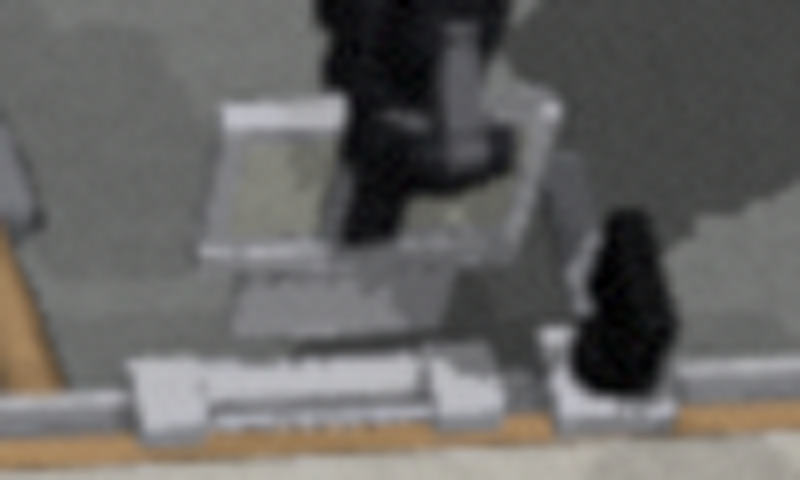

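The held holder, with shoulder ends at crop (203,262) and (515,258), sits in hand within about 1 mm of prediction. It is right above the open slot between blocks (170,395) and (465,385). I lower it into the mouth.

apply_moves([
  [-1, 1, 0, 0, 0, 0, 5],
  [-1, 1, 8, 0, 0, 0, 5],
  [-1, 1, 16, 0, 0, 0, 5],
  [-1, 1, 24, 0, 0, 0, 5],
  [-1, 1, 31, 0, 0, 0, 5],
  [-1, 1, 37, 0, 0, 0, 5],
  [-1, 1, 42, 0, 0, 0, 5],
  [-1, 1, 42, 0, 0, 0, 5],
])

```text
time_s: 13.0
position: [0.5395, 0.1358, 0.1014]
tcp_rot: [[0.131, 0.991, -0.001], [0.991, -0.131, -0.0], [-0.001, -0.001, -1.0]]
ft_force: [-1.2, -0.4, -0.9]
grip_width: 0.0097
gripper_force: 58.4
```

Run:
```python
from h import *
np.set_printoptions(precision=4,suppress=True)
s=readout.sense();print(s['position'],s['ft_force'],s['wrist_torque'],s['grip_width'],s['tcp_rot'][:,2])
```

```text
[0.5395 0.1358 0.1014] [-1.1655 -0.4499 -0.9145] [ 0.0168  0.013  -0.0204] 0.009710834944964667 [-0.0011 -0.0004 -1.    ]
```

apply_moves([
  [0, 0, 3, 0, 0, 0, 5],
  [0, 0, 6, 0, 0, 0, 5],
  [0, 0, 8, 0, 0, 0, 5],
  [0, 0, 10, 0, 0, 0, 5],
  [0, 0, 12, 0, 0, 0, 5],
  [0, 0, 13, 0, 0, 0, 5],
  [0, 0, 13, 0, 0, 0, 5],
])

```text
time_s: 13.7
position: [0.5403, 0.136, 0.09]
tcp_rot: [[0.131, 0.991, 0.001], [0.991, -0.131, 0.0], [0.0, 0.001, -1.0]]
ft_force: [-1.8, -0.5, 6.2]
grip_width: 0.0091
gripper_force: 59.5
```

Run:
```python
from h import *
np.set_printoptions(precision=4,suppress=True)
s=readout.sense();print(s['position'],s['ft_force'],s['wrist_torque'],s['grip_width'],s['tcp_rot'][:,2])
```

```text
[0.5403 0.136  0.09  ] [-1.8422 -0.478   6.1726] [-0.1158  0.357  -0.0072] 0.00912453511319571 [ 0.0012  0.0001 -1.    ]
```

apply_moves([
  [0, 0, 1, 0, 0, 0, 5],
  [0, 0, 2, 0, 0, 0, 5],
  [0, 0, 3, 0, 0, 0, 5],
  [0, 0, 3, 0, 0, 0, 5],
  [0, 0, 3, 0, 0, 0, 5],
])

```text
time_s: 14.2
position: [0.5404, 0.136, 0.0887]
tcp_rot: [[0.131, 0.991, 0.002], [0.991, -0.131, 0.0], [0.0, 0.002, -1.0]]
ft_force: [-5.1, -1.5, 16.7]
grip_width: 0.0095
gripper_force: 61.2
```

apply_moves([
  [0, -1, 1, 0, 0, 0, 5],
  [0, -1, 2, 0, 0, 0, 5],
  [0, -1, 2, 0, 0, 0, 5],
  [0, -1, 2, 0, 0, 0, 5],
])

```text
time_s: 14.6
position: [0.5404, 0.136, 0.0886]
tcp_rot: [[0.131, 0.991, 0.005], [0.991, -0.131, -0.0], [0.0, 0.005, -1.0]]
ft_force: [-8.9, -2.3, 27.9]
grip_width: 0.0094
gripper_force: 62.8
```

Run:
```python
from h import *
np.set_printoptions(precision=4,suppress=True)
s=readout.sense();print(s['position'],s['ft_force'],s['wrist_torque'])
S=get('scene')
cv2.imwrite('pics/c5.png',cv2.resize(S['pixels'][175:235,380:480,::-1],(800,480),interpolation=cv2.INTER_CUBIC))
```

```text
[0.5404 0.136  0.0886] [-8.928  -2.3016 27.8751] [-0.4075  1.8349 -0.0214]
```

View pics/c5.png

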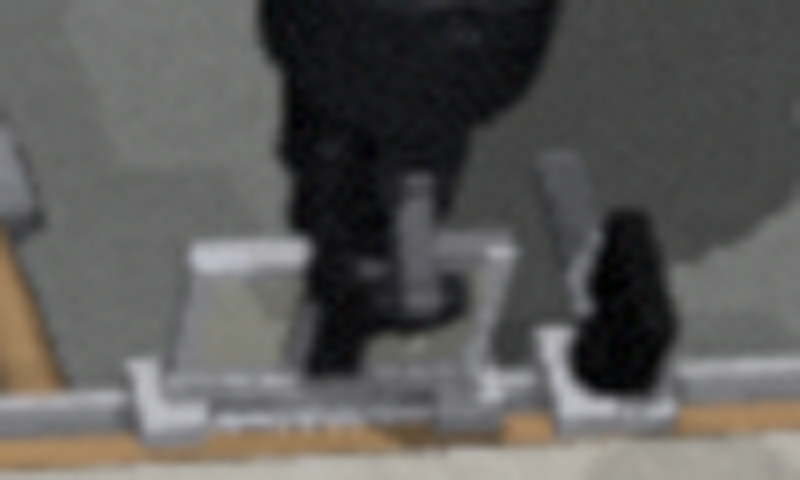

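The shoulders sit on both end blocks, from crop (165,385) to (495,390), and the bar is clear at (565,200). TCP z stayed at 88.6 mm while the force rose from 17 to 28 N, so the holder is fully home. I ease the push slightly and hand in.

apply_moves([
  [0, 0, -1, 0, 0, 0, 5],
  [0, 0, -1, 0, 0, 0, 5],
  [0, 0, -1, 0, 0, 0, 5],
])

```text
time_s: 14.95
position: [0.5403, 0.1361, 0.0887]
tcp_rot: [[0.131, 0.991, 0.004], [0.991, -0.131, -0.0], [0.0, 0.004, -1.0]]
ft_force: [-5.1, -1.6, 21.5]
grip_width: 0.0092
gripper_force: 61.6
```

Run:
```python
from h import *
s=readout.sense();print(s['position'],s['ft_force'])
if s['position'][2]<.0892 and s['ft_force'][2]>14: print(bot.job_done())
```

```text
[0.54033461 0.13605044 0.08865753] [-5.06836144 -1.61343852 21.52998853]
the job is handed in; nothing more can be done
None
```

I turned the clamp knob a quarter turn clear, put the wide label holder in the slot, and handed the job in at about 15 s with the arm still pressing it home at about 21 N; no verdict came back.

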